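# Isolate the control desk, click the popped fuse carriers home, reset the stop

### The job

Two of the three fuse carriers on the little sloping control desk have popped out. Press the red mushroom stop button down until it latches, then push both popped carriers fully home without forcing them (do not touch any carrier while the stop is up), and last turn the stop knob clockwise until it releases and springs back up. All three carriers must end fully home, and the carton, tape roll, spray can and multimeter around it must be left where they are.

Things in the scene. Friction and masses are not known exactly. Their poses are not given: they have to be found in the camera images.
- desk: dark steel base plate, 300 (x) x 400 (y) x 25 mm, fixed to the bench; origin under its centre, x axis away from the robot. On it four wedge modules (94 mm wide, 96 mm apart, in a row along its y, order varies), each with a flat top panel 172 mm long that rises away from the robot at 18 degrees: its normal leans 18 degrees from vertical towards desk -x.
- station: wedge module with the yellow panel that carries the red stop button; origin under its centre, axes as the desk's; the panel's centre, where the button's axis passes, is 82 mm above the origin.
- fuse_1: grey wedge module with a fuse carrier (carrier_1), which starts popped out; origin under its centre, axes as the desk's; panel centre 82 mm above the origin. Its carrier can crack under a push of 45 N.
- fuse_2: as fuse_1, with carrier_2, which also starts popped out.
- fuse_3: as fuse_1, with carrier_3, which starts fully home.
- carrier_1 (a joint): how far (m) carrier 1 stands out along its panel's normal: 0 fully home, 0.016 to 0.021 popped out. A detent holds it at both ends: pushing it in takes about 12 N until half way, then it snaps home and meets a hard stop; let go halfway it springs back.
- carrier_2 (a joint): the same for carrier 2.
- carrier_3 (a joint): the same for carrier 3 (starts at 0).
- carrier_1_top (a point): centre of the flat top of carrier 1's blue grip bar (56 mm along the slope, 22 mm wide, 13 mm high, on a black cap 74 x 44 mm); z axis = the panel's normal (pointing out), x axis up the slope, y across. The top is 35 mm above the panel when home. A yellow band shows under the cap when it is popped out.
- carrier_2_top (a point): the same for carrier 2.
- carrier_3_top (a point): the same for carrier 3.
- stop (a joint): how far (m) the stop button is pressed: 0 up, 0.010 down and latched. It takes about 8 N, snaps over half way and meets a hard stop.
- stop_knob (a joint): how far (rad) the red mushroom has been turned clockwise as seen from outside: starts at 0, stays where it is left, ends at 2.5. With the stop latched, turning lifts it slightly, and at about 2 rad it lets go and the button springs up.
- stop_top (a point): centre of the top of the red mushroom, a round head 58 mm across and 28 mm thick that can be gripped anywhere round its rim; z axis = the panel's normal, pointing out; turns with the knob. 50 mm above the panel when up, 40 mm when latched.
- carton: small cardboard carton 50 x 90 x 40 mm lying loose on the base plate behind the modules; origin under its centre.
- tape: black roll of tape, 90 mm across, 19 mm high, lying loose on the base plate behind the modules; origin under its centre.
- spray: green spray can, 60 mm across, 170 mm tall, standing on the bench to the left of the desk; origin under its centre.
- meter: orange multimeter 150 x 80 x 43 mm lying on the bench to the right of the desk; origin under its centre.

How it is judged:
By the outcome, as a careful person would: the job done as asked, in the order asked, and still so for the second after the job is handed in, with the robot touching nothing.
It also fails if it takes over 58 s, if anything falls off the work surface, if the arm or the gripper's body presses on something with over 40 N, if the wrist force passes 120 N, or if a joint passes its speed limit or range.

### The arm

A 6-joint arm with a two-finger parallel gripper is mounted at the origin on the work surface. World frame = base frame: x ahead of the robot, y to its left, z up, the work surface at z = 0. Lengths are in m, angles in degrees, forces in N, time in s.
With the tool pointing down it reaches from about 0.375 to 0.75 m from the base axis. Payload 9 kg.
Tool frame: the origin (TCP) lies on the centre line of the jaws, within the pads' length; the fingertips stand 14 mm ahead of it and the grasp point (between the pads) lies 5 mm behind it; y points along the fingers, z is the direction in which the jaws open and shut, and the axes are right-handed (so a half turn about y gives the same grasp; the last joint's range is limited). The gripper opens to 85 mm and grips with 20 to 120 N. Pads are 22 mm wide; open, the fingers measure 114 mm over their backs; the gripper's body (76 mm by 85 mm) begins 54 mm behind the grasp point. The pads swing forward as they close: fully open they stand 13 mm farther back than shut.
Start: joints at [63.157, 5.964, 5.575, 89.605, 0, 77.527], TCP at [0.149, 0.581, 0.222] pointing down, gripper open.
Joint ranges: [-171.21, 171.21], [-48.23, 106.86], [-62.78, 66.21], [-105.2, 120.99], [-86.42, 89.51], [-180, 180]. Speed limits (degrees/s): [127.2, 127.2, 147.25, 180, 180, 180].

### API

Orientations are given as [roll, pitch, yaw] about the fixed x, y, z axes, in that order (R = Rz(yaw) Ry(pitch) Rx(roll)).
In Python, from plant import r, viewer, workorder gives the robot as it stands. The module is installed in compiled form; this text tells all that it offers.
- The arm moves only by the tool send_rows, never from a script. Its argument "rows" is a list of rows, each a list of 4 numbers: the shift along the tool's x, y, z in cm, then the turn about the tool's y in rad. In form: [[tx, ty, tz, spin], ...]. A call has 1 to 20 rows; each row is the pose to reach, as a shift and turn from the pose commanded when the call began, along the tool's axes at that moment; what a row does not reach only later rows make up. A row lasts 1/12 s, in which the tool goes at most 41.7 mm and 7.16 degrees, less where a joint would pass 70% of its speed; a pose out of reach is approached as far as the arm can. A call with a gripper value outside its range is refused whole. "gripper" is the gripper's target within -1 to 1 (shut at 1, half-way at 0, fully open at -1), set as the call begins (left out, the last holds). The fingers move at their own pace and stop on an object; "grip_force" is the grip in N (left out, the last holds). Time passes only in rows, so rows that repeat a pose let the fingers close. It gives the time, the measured TCP pose, the force and the opening at its end, in the units of the state.
- r.observe(): the state, without advancing time (a new reading comes with each control period).
- viewer.camera(name): name is "scene" or "top" or "wrist"; returns a dict with "frame" (384x512x3 uint8, red, green, blue), "vertical_fov" (degrees; the focal length in pixels is half the picture's height over the tangent of half this angle, whatever the lens; pixels are square), "cx", "cy" (the principal point, pixels), "world_to_cam" (4x4, takes a point from world to camera coordinates). Camera axes: x right, y down, z forward; pixel columns grow to the right and rows downward; lengths in m; the calibration is good to about 2 mm. A picture is of the moment at which its call begins. There is no depth.
- workorder.close_job(): hands the job in, once; it reports no verdict.
The state is a dict: "time_s": time; "q": joint angles; "dq": joint speeds; "joint_efforts": joint torques, N m; "ee_pos": TCP position; "orientation": TCP orientation; "wrist_force": force on the tool from outside, world axes, zero at the start; "wrist_torque": the same for the moment, N m; "finger_gap": finger opening in m.
Only numpy, scipy, OpenCV 4.12 (cv2) and the standard library are available. Lean on these libraries where they do the work, as an engineer would, in place of code of your own. Each camera call takes 0.05 s, during which the arm holds its last target. There are 200 camera calls.

## Working session

There is one attempt and no reset: what is moved stays moved. The work goes in short steps, Python scripts to look and compute and a tool call to move; the robot and the scene stay as the last step left them, time stands still between calls to the robot, and variables do not carry over. Pictures are saved under pics/ and viewed, and the job is handed in when it is done.

Besides the shell and the picture viewer there is one more tool, called after "Request:" by a JSON object that holds its "method" and its "body", one argument or row to a line. send_rows: Moves the arm, as the interface text tells. Its arguments: {"type":"object","properties":{"rows":{"type":"array","items":{"type":"array","items":{"type":"number"}}},"gripper":{"type":"number"},"grip_force":{"type":"number"}},"required":["rows"]}

```bash
mkdir -p pics; cat > h.py <<'E'
import numpy as np, cv2
from plant import r, viewer, workorder
from scipy.spatial.transform import Rotation as R
def cam(n,save=None):
    c=viewer.camera(n)
    if save: cv2.imwrite('pics/'+save+'.png',cv2.cvtColor(c['frame'],cv2.COLOR_RGB2BGR))
    return c
def ray(c,u,v):
    f=c['frame'].shape[0]/2/np.tan(np.radians(c['vertical_fov'])/2)
    T=np.array(c['world_to_cam']);Rm=T[:3,:3]
    d=Rm.T@np.array([(u-c['cx'])/f,(v-c['cy'])/f,1]);o=-Rm.T@T[:3,3]
    return o,d/np.linalg.norm(d)
def plane(c,u,v,z):
    o,d=ray(c,u,v);return o+d*(z-o[2])/d[2]
def proj(c,p):
    f=c['frame'].shape[0]/2/np.tan(np.radians(c['vertical_fov'])/2)
    q=np.array(c['world_to_cam'])@np.r_[p,1];return f*q[0]/q[2]+c['cx'],f*q[1]/q[2]+c['cy']
def tri(L):
    A=np.zeros((3,3));b=np.zeros(3)
    for o,d in L:
        M=np.eye(3)-np.outer(d,d);A+=M;b+=M@o
    return np.linalg.solve(A,b)
def Rt(): return R.from_euler('xyz',r.observe()['orientation'],degrees=True).as_matrix()
E
python3 - <<'E'
from h import *
for n in('scene','top','wrist'):
    c=cam(n,n+'0');print(n,c['vertical_fov'],c['cx'],c['cy'],np.round(c['world_to_cam'],3).tolist())
print(r.observe());print(Rt().round(3))
E
cd pics; python3 -c "
import cv2,numpy as np
cv2.imwrite('a0.png',np.vstack([cv2.imread('scene0.png'),]))"
```

```text
scene 46.99022493870802 258.836123103861 190.60858144895843 [[-0.619, 0.785, 0.006, 0.38], [0.487, 0.39, -0.781, -0.25], [-0.615, -0.481, -0.624, 1.747], [0.0, 0.0, 0.0, 1.0]]
top 45.836400605853875 259.2484319560287 182.58456517413023 [[-0.002, -1.0, 0.002, 0.036], [-0.993, 0.001, -0.114, 0.695], [0.114, -0.002, -0.993, 1.223], [0.0, 0.0, 0.0, 1.0]]
wrist 66.88785410544745 255.40650273291962 190.59354679781305 [[0.248, 0.969, -0.002, -0.6], [0.922, -0.235, 0.309, -0.041], [0.299, -0.078, -0.951, 0.38], [0.0, 0.0, 0.0, 1.0]]
{'time_s': 0.15, 'q': array([6.31553524e+01, 5.99129297e+00, 5.53777599e+00, 8.96047137e+01,
       1.25508350e-04, 7.75271290e+01]), 'dq': array([ 0.02909918, -0.14928323,  0.13475008, -0.03355483, -0.01459869,
        0.07772472]), 'joint_efforts': array([ 3.44197222e-03, -5.57354558e+01,  5.04009819e+01,  1.24758962e-02,
       -2.82892997e-04,  1.51427150e-05]), 'ee_pos': array([0.14879316, 0.58098925, 0.22170013]), 'orientation': array([-9.00568292e+01,  1.26990522e-02, -1.43717830e+01]), 'wrist_force': array([-0.32690094,  0.09018615,  0.34910554]), 'wrist_torque': array([-0.01419266, -0.02142113, -0.04274479]), 'finger_gap': 0.08541400494746018}
[[ 0.969 -0.     0.248]
 [-0.248 -0.001  0.969]
 [-0.    -1.    -0.001]]
```

View pics/scene0.png

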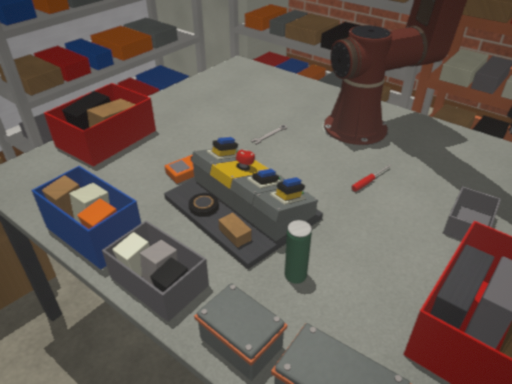

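View pics/top0.png

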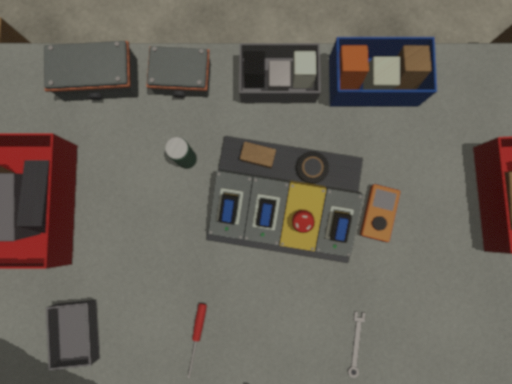

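View pics/wrist0.png

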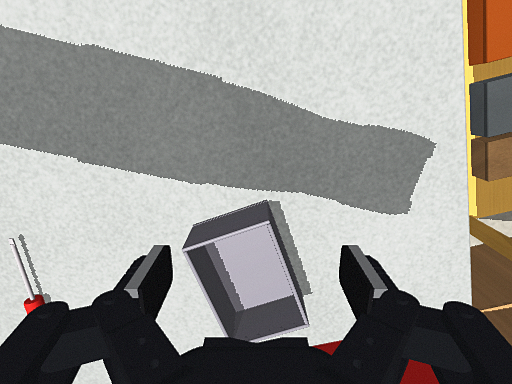

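```bash
python3 - <<'E'
from h import *
out=[]
for n,(x0,y0,w,h) in dict(scene=(160,120,170,140),top=(200,130,210,140)).items():
    c=cam(n);f=c['frame'];hsv=cv2.cvtColor(f,cv2.COLOR_RGB2HSV)
    crop=cv2.cvtColor(f[y0:y0+h,x0:x0+w],cv2.COLOR_RGB2BGR)
    cv2.imwrite(f'pics/z_{n}.png',cv2.resize(crop,None,fx=3.8,fy=3.8,interpolation=cv2.INTER_CUBIC))
    for nm,m in dict(red=cv2.inRange(hsv,(0,150,90),(6,255,255))|cv2.inRange(hsv,(172,150,90),(180,255,255)),blue=cv2.inRange(hsv,(105,120,50),(125,255,255)),yel=cv2.inRange(hsv,(20,130,60),(32,255,255))).items():
        m[:y0]=0;m[y0+h:]=0;m[:,:x0]=0;m[:,x0+w:]=0
        k,_,st,ce=cv2.connectedComponentsWithStats(m)
        for i in range(1,k):
            if st[i,4]>6: print(n,nm,st[i],ce[i].round(2))
E
```

```text
scene red [237 150  17  14 179] [244.8  156.93]
scene blue [218 138  16   6  74] [225.39 140.08]
scene blue [258 169  17   8  82] [266.02 172.83]
scene blue [283 178  17   8 100] [291.25 181.58]
scene yel [213 147  22   9 117] [223.03 151.65]
scene yel [210 160  57  28 731] [232.63 171.26]
scene yel [276 189  26  11 144] [287.8  194.55]
top red [293 211  20  21 272] [302.49 220.7 ]
top blue [222 199  12  23 225] [227.41 210.17]
top blue [260 203  12  23 213] [265.46 214.15]
top blue [335 218  13  23 216] [341.26 228.88]
top yel [ 280  181   46   69 1854] [302.51 213.95]
```

View pics/z_scene.png

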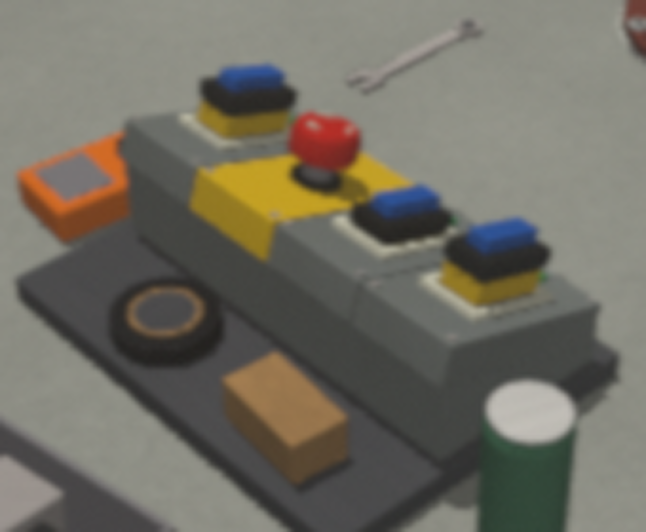

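View pics/z_top.png

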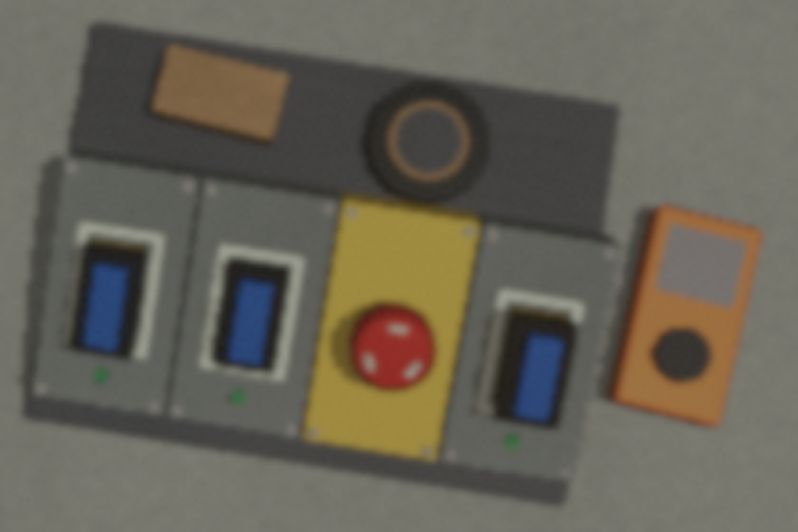

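```bash
python3 - <<'E'
from h import *
t=cam('top');s=cam('scene')
a=plane(t,200+95/3.8,130+22/3.8,.025);b=plane(t,200+617/3.8,130+104/3.8,.025)
cc=plane(t,200+24/3.8,130+415/3.8,.025);d=plane(t,200+565/3.8,130+503/3.8,.025)
print('corners',a,b,cc,d,np.linalg.norm(a-b))
print([np.degrees(np.arctan2(-(q-p)[0]*-1,(p-q)[1])) for p,q in((a,b),(cc,d))],[np.degrees(np.arctan2((p-q)[1],(p-q)[0])) for p,q in((a,cc),(b,d))])
P={}
for n,ut,us,z in(('L',(227.41,210.17),(291.25,181.58),.157),('H',(265.46,214.15),(266.02,172.83),.140),('S',(302.49,220.7),(244.8,155.9),.150),('R',(341.26,228.88),(225.39,140.08),.157)):
    P[n]=plane(t,*ut,z);print(n,P[n].round(4),tri([ray(t,*ut),ray(s,*us)]).round(4))
v=P['L']-P['R'];print(np.degrees(np.arctan2(-v[0],v[1])),np.linalg.norm(v))
E
```

```text
corners [0.83115295 0.13215363 0.025     ] [ 0.76850625 -0.25718841  0.025     ] [0.53920673 0.18186355 0.025     ] [ 0.47523358 -0.21139665  0.025     ] 0.394349885432806
[np.float64(-9.140772713588502), np.float64(-9.239590085008125)] [np.float64(-9.663126078200696), np.float64(-8.87453794922826)]
L [0.6125 0.115  0.157 ] [0.6133 0.1144 0.152 ]
H [0.6032 0.0195 0.14  ] [0.6038 0.019  0.1325]
S [ 0.5862 -0.0733  0.15  ] [ 0.5869 -0.0746  0.1431]
R [ 0.5655 -0.1689  0.157 ] [ 0.5661 -0.1708  0.1511]
-9.398009262816341 0.28776554908591
```

Request:
{"method": "send_rows", "body": {
  "rows": [
    [3,0,-2.6,-0.01],
    [6,0,-5.3,-0.02],
    [9,0,-8,-0.03],
    [12,0,-10.8,-0.04],
    [15,0,-13.5,-0.05],
    [18,0,-16.2,-0.06],
    [21,0,-19,-0.07],
    [24,0,-21.7,-0.08],
    [27,0,-24.4,-0.09],
    [30,0,-27.1,-0.09],
    [33,0,-29.8,-0.09],
    [36,0,-32.5,-0.09],
    [39,0,-35.2,-0.09],
    [42,0,-37.9,-0.09],
    [45,0,-40.6,-0.09],
    [48,0,-43.3,-0.09],
    [51,0,-46,-0.09],
    [54,0,-48.7,-0.09],
    [56.5,0,-51,-0.09],
    [58.4,0,-52.7,-0.09]
  ],
  "gripper": 1,
  "grip_force": 30
}}

```text
time_s: 2.02
ee_pos: [0.5849, -0.0771, 0.2218]
orientation: [-90.0, -0.0, -9.3]
wrist_force: [0.9, -0.3, -0.1]
finger_gap: -0.0
```

```bash
python3 - <<'E'
from h import *
w=cam('wrist','w1');print(r.observe()['ee_pos'],r.observe()['q'].round(1))
print(np.round(w['world_to_cam'],3).tolist())
E
```

```text
[ 0.58626909 -0.080004    0.22105014] [-20.4   4.4   3.8  89.3  -0.1 -11. ]
[[0.161, 0.987, -0.001, -0.018], [0.939, -0.153, 0.309, -0.602], [0.305, -0.05, -0.951, 0.197], [0.0, 0.0, 0.0, 1.0]]
```

View pics/w1.png

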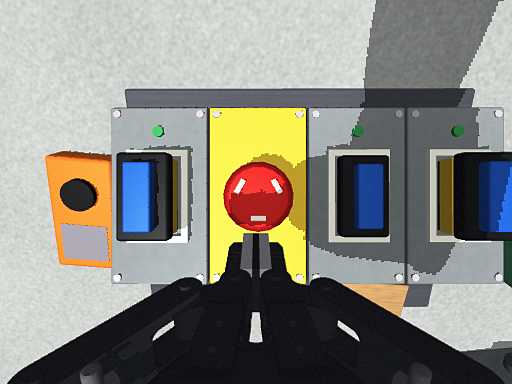

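```bash
cat >> h.py <<'E'
yaw=np.radians(-9.2);ex=np.array([np.cos(yaw),np.sin(yaw),0]);ey=np.array([-ex[1],ex[0],0])
s18,c18=np.sin(np.radians(18)),np.cos(np.radians(18))
n=-s18*ex+c18*np.array([0,0,1]); up=c18*ex+s18*np.array([0,0,1])
def onpanel(c,u,v,h,p0):
    o,d=ray(c,u,v);return o+d*(((p0+h*n-o)@n)/(d@n))
def blobs(f,nm,amin=60):
    hsv=cv2.cvtColor(f,cv2.COLOR_RGB2HSV)
    m={'red':cv2.inRange(hsv,(0,150,70),(6,255,255))|cv2.inRange(hsv,(172,150,70),(180,255,255)),'blue':cv2.inRange(hsv,(105,120,50),(125,255,255)),'yel':cv2.inRange(hsv,(20,130,60),(32,255,255))}[nm]
    k,_,st,ce=cv2.connectedComponentsWithStats(m)
    return [(st[i],ce[i].round(1)) for i in range(1,k) if st[i,4]>amin]
E
python3 - <<'E'
from h import *
w=cam('wrist')
p0=np.array([.5835,-.0743,.1546])-.05*n
for nm in('red','blue'):
    for b in blobs(w['frame'],nm): print(nm,b)
print('p0',p0)
# panel screw corners / yellow panel edges on panel
c=[onpanel(w,u,v,0,p0) for u,v in((208,108),(307,108),(208,283),(307,283))]
print(np.round(c,4).tolist(), np.linalg.norm(c[0]-c[1]),np.linalg.norm(c[0]-c[2]),np.mean(c,0))
print('red top', onpanel(w,258,197.5,.04,p0), onpanel(w,258,197.5,.04,p0)-.04*n)
E
```

```text
red (array([ 227,  160,   70,   70, 3556], dtype=int32), array([261.2, 194.5]))
blue (array([ 484,  159,   28,   72, 1971], dtype=int32), array([497.6, 194. ]))
blue (array([ 125,  160,   32,   71, 2261], dtype=int32), array([140.4, 195. ]))
blue (array([ 358,  161,   30,   66, 1952], dtype=int32), array([372.6, 193.7]))
p0 [ 0.59875209 -0.0767703   0.10704717]
[[0.5124, -0.1141, 0.0813], [0.528, -0.0201, 0.0814], [0.6706, -0.1402, 0.1334], [0.686, -0.0462, 0.1334]] 0.09531685158691465 0.16859017492582032 [ 0.59925187 -0.08015126  0.10738311]
red top [ 0.58798679 -0.0780674   0.14572018] [ 0.60018847 -0.08004364  0.10767792]
```

Request:
{"method": "send_rows", "body": {
  "rows": [
    [-0.4,0.8,0,0],
    [-0.9,1.8,0,0],
    [-1.3,2.8,0,0],
    [-1.3,3.4,0,0],
    [-1.3,3.4,0,0],
    [-1.3,3.4,0,0]
  ]
}}

```text
time_s: 2.62
ee_pos: [0.5709, -0.0717, 0.1884]
orientation: [-90.0, 0.0, -9.2]
wrist_force: [-0.4, 0.7, 0.6]
finger_gap: -0.0
```

Request:
{"method": "send_rows", "body": {
  "rows": [
    [0.19,0.57,0,0],
    [0.37,1.14,0,0],
    [0.5,1.52,0,0],
    [0.56,1.71,0,0],
    [0.62,1.9,0,0],
    [0.68,2.09,0,0],
    [0.74,2.28,0,0],
    [0.74,2.28,0,0]
  ]
}}

```text
time_s: 3.28
ee_pos: [0.5783, -0.0732, 0.1651]
orientation: [-90.0, 0.0, -9.2]
wrist_force: [0.0, -0.0, -0.1]
finger_gap: -0.0
```

Request:
{"method": "send_rows", "body": {
  "rows": [
    [0.06,0.19,0,0],
    [0.12,0.38,0,0],
    [0.18,0.57,0,0],
    [0.22,0.67,0,0],
    [0.25,0.76,0,0],
    [0.25,0.76,0,0]
  ]
}}

```text
time_s: 3.78
ee_pos: [0.5807, -0.0736, 0.1576]
orientation: [-90.0, 0.0, -9.2]
wrist_force: [-1.4, 0.5, 0.0]
finger_gap: 0.0002
```

```bash
python3 - <<'E'
from h import *
w=cam('wrist','w2');print(r.observe()['wrist_force'],blobs(w['frame'],'red'))
E
```

```text
[ 0.70916943 -0.3197495   0.40915725] [(array([ 208,  192,   93,   80, 3965], dtype=int32), array([253.7, 225. ]))]
```

View pics/w2.png

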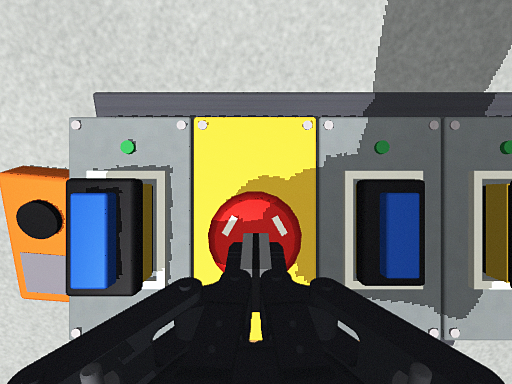

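Request:
{"method": "send_rows", "body": {
  "rows": [
    [0.05,0.14,0,0],
    [0.09,0.28,0,0],
    [0.14,0.43,0,0],
    [0.18,0.57,0,0]
  ]
}}

```text
time_s: 4.17
ee_pos: [0.5826, -0.074, 0.152]
orientation: [-90.0, 0.0, -9.2]
wrist_force: [0.1, 1.1, 0.7]
finger_gap: -0.0002
```

```bash
python3 - <<'E'
from h import *
s=cam('scene');w=cam('wrist');print(r.observe()['wrist_force'],r.observe()['ee_pos'])
a=cv2.resize(s['frame'][120:220,190:320],(520,400),interpolation=cv2.INTER_CUBIC)
b=cv2.resize(w['frame'][150:350,150:400],(500,400))[:, :280+220]
cv2.imwrite('pics/c3.png',cv2.cvtColor(np.hstack([a,b])[:, :],cv2.COLOR_RGB2BGR)) if 0 else cv2.imwrite('pics/c3.png',cv2.cvtColor(cv2.resize(np.hstack([a,b]),(800,314)),cv2.COLOR_RGB2BGR))
tip=r.observe()['ee_pos']-[0,0,.014];print('tip proj scene',proj(s,tip),'wrist',proj(w,tip))
E
```

```text
[-0.26995989  0.30696661 -0.3716719 ] [ 0.5824355  -0.07392391  0.15178699]
tip proj scene (np.float64(246.20822959475063), np.float64(156.81051742937564)) wrist (np.float64(255.15950561957757), np.float64(228.09075351081725))
```

View pics/c3.png

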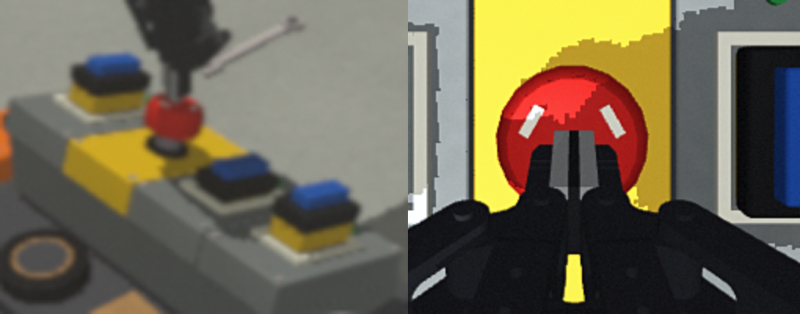

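Request:
{"method": "send_rows", "body": {
  "rows": [
    [0.03,0.1,0,0],
    [0.06,0.19,0,0],
    [0.09,0.29,0,0],
    [0.12,0.38,0,0]
  ]
}}

```text
time_s: 4.6
ee_pos: [0.5838, -0.0741, 0.1484]
orientation: [-90.0, -0.0, -9.2]
wrist_force: [-1.4, -0.3, 6.8]
finger_gap: -0.0
```

Request:
{"method": "send_rows", "body": {
  "rows": [
    [0.03,0.1,0,0],
    [0.06,0.19,0,0]
  ]
}}

```text
time_s: 4.77
ee_pos: [0.5844, -0.0742, 0.1474]
orientation: [-90.0, -0.0, -9.2]
wrist_force: [-3.0, 1.1, 7.4]
finger_gap: -0.0001
```

Request:
{"method": "send_rows", "body": {
  "rows": [
    [0.03,0.1,0,0],
    [0.06,0.19,0,0],
    [0.09,0.29,0,0],
    [0.12,0.38,0,0],
    [0.12,0.38,0,0]
  ]
}}

```text
time_s: 5.18
ee_pos: [0.5855, -0.0745, 0.1422]
orientation: [-90.0, 0.0, -9.2]
wrist_force: [0.3, -1.1, -0.3]
finger_gap: 0.0002
```

Request:
{"method": "send_rows", "body": {
  "rows": [
    [0.03,0.1,0,0],
    [0.06,0.19,0,0],
    [0.09,0.29,0,0]
  ]
}}

```text
time_s: 5.43
ee_pos: [0.5864, -0.0746, 0.1396]
orientation: [-90.0, 0.0, -9.2]
wrist_force: [0.6, 0.0, -0.0]
finger_gap: 0.0001
```

Retract and check the button.

Request:
{"method": "send_rows", "body": {
  "rows": [
    [-0.3,-0.8,0,0],
    [-0.9,-2.5,0,0],
    [-1.6,-4.5,0,0],
    [-2,-6,0,0],
    [-2,-6,0,0],
    [-2,-6,0,0]
  ]
}}

```text
time_s: 5.93
ee_pos: [0.5672, -0.0716, 0.2011]
orientation: [-90.0, -0.1, -9.2]
wrist_force: [-0.1, 0.2, 0.8]
finger_gap: -0.0001
```

```bash
python3 - <<'E'
from h import *
s=cam('scene');w=cam('wrist','w4');t=cam('top');o=r.observe();print(o['ee_pos'],o['wrist_force'])
a=cv2.resize(s['frame'][120:220,190:320],(780,600),interpolation=cv2.INTER_CUBIC)
cv2.imwrite('pics/s4.png',cv2.cvtColor(a,cv2.COLOR_RGB2BGR))
m={}
for nn,c in(('scene',s),('wrist',w),('top',t)):
    for nm in('red','blue'):
        for b in blobs(c['frame'],nm,60):
            if b[0][4]<9000:print(nn,nm,b[0],b[1])
E
```

```text
[ 0.56633549 -0.07127695  0.19870255] [-0.20535634 -0.00082921 -0.01338527]
scene red [  35   47   55   34 1006] [65.9 61.9]
scene red [264  53  25  13 207] [273.9  58.6]
scene red [  45   79  113   87 4657] [105.9 124.2]
scene red [236 153  17  15 181] [243.7 160.5]
scene red [352 175  23  16 139] [362.8 182.2]
scene red [ 405  222  107  162 6831] [462.4 326.4]
scene blue [  0   0  36  25 737] [15.6 10.7]
scene blue [ 66  39  47  30 721] [91.9 52.8]
scene blue [278  59  29  13 226] [293.1  65.2]
scene blue [137  66  51  23 637] [160.5  76.8]
scene blue [218 138  16   6  74] [225.4 140.1]
scene blue [  33  167  107  101 3659] [ 89.6 219.1]
scene blue [258 170  17   7  72] [265.9 173.3]
scene blue [283 179  17   8  98] [290.9 181.8]
wrist red [ 219  192   72   59 2655] [254.2 218.9]
wrist blue [ 109  193   35   76 2642] [125.9 230.3]
wrist blue [ 357  193   32   69 2177] [372.4 226.7]
wrist blue [ 490  193   22   76 1606] [500.9 230. ]
top red [   0  134   76  134 6218] [ 42.5 199.7]
top red [497 137  15 116 852] [505.4 178.6]
top red [193 304  13  37 243] [198.9 321.6]
top blue [ 334   38  102   67 1911] [385.4  79.1]
top blue [222 199  12  23 216] [227.2 210. ]
top blue [260 204  12  22 191] [265.5 214.3]
```

View pics/s4.png

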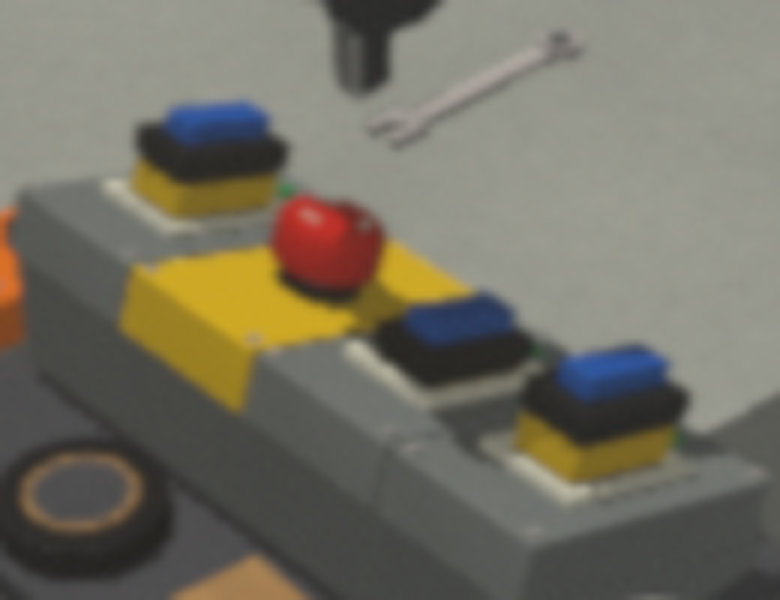

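View pics/w4.png

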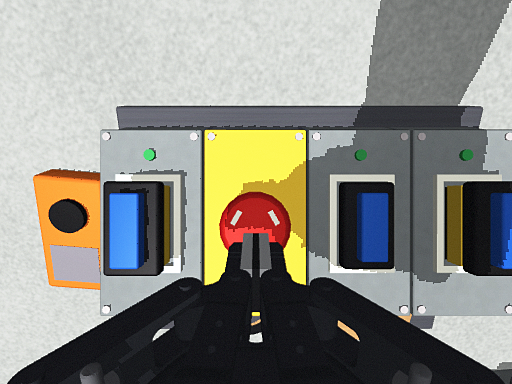

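Request:
{"method": "send_rows", "body": {
  "rows": [
    [-0.2,0,-2,0],
    [-0.4,0,-5,0],
    [-0.7,0,-8,0],
    [-0.7,0,-9.4,0],
    [-0.7,0,-9.65,0],
    [-0.4,0.95,-9.65,0],
    [-0.08,1.9,-9.65,0],
    [0.14,2.6,-9.65,0],
    [0.23,2.85,-9.65,0],
    [0.23,2.85,-9.65,0],
    [0.23,2.85,-9.65,0]
  ]
}}

```text
time_s: 7.0
ee_pos: [0.5535, -0.1663, 0.171]
orientation: [-90.0, 0.0, -9.2]
wrist_force: [-1.0, 0.5, 0.1]
finger_gap: 0.0002
```

```bash
python3 - <<'E'
from h import *
w=cam('wrist','w5');o=r.observe();print(o['ee_pos'],o['wrist_force'])
E
```

```text
[ 0.55365696 -0.16657168  0.17145663] [ 0.11573209 -0.03235749  0.1386274 ]
```

View pics/w5.png

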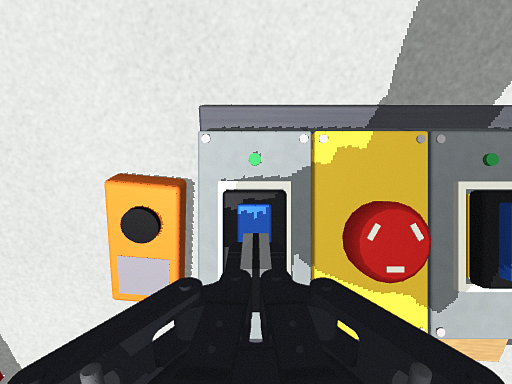

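Request:
{"method": "send_rows", "body": {
  "rows": [
    [0.12,0.38,0,0],
    [0.25,0.76,0,0],
    [0.34,1.05,0,0],
    [0.4,1.24,0,0],
    [0.43,1.33,0,0],
    [0.46,1.43,0,0],
    [0.49,1.52,0,0],
    [0.53,1.62,0,0],
    [0.56,1.71,0,0],
    [0.59,1.81,0,0]
  ]
}}

```text
time_s: 7.88
ee_pos: [0.5594, -0.168, 0.1532]
orientation: [-90.0, -0.0, -9.2]
wrist_force: [0.5, 0.2, 1.4]
finger_gap: 0.0
```

Request:
{"method": "send_rows", "body": {
  "rows": [
    [0.03,0.1,0,0],
    [0.06,0.19,0,0],
    [0.09,0.29,0,0],
    [0.12,0.38,0,0],
    [0.15,0.48,0,0]
  ]
}}

```text
time_s: 8.3
ee_pos: [0.5608, -0.1682, 0.1483]
orientation: [-90.0, -0.0, -9.2]
wrist_force: [0.5, 0.0, 0.5]
finger_gap: -0.0002
```

Request:
{"method": "send_rows", "body": {
  "rows": [
    [0.03,0.1,0,0],
    [0.06,0.19,0,0],
    [0.09,0.29,0,0],
    [0.12,0.38,0,0],
    [0.15,0.48,0,0]
  ]
}}

```text
time_s: 8.72
ee_pos: [0.5622, -0.1682, 0.1449]
orientation: [-90.0, -0.0, -9.2]
wrist_force: [-6.9, 4.3, 13.8]
finger_gap: 0.0005
```

Request:
{"method": "send_rows", "body": {
  "rows": [
    [0.03,0.1,0,0],
    [0.06,0.19,0,0],
    [0.09,0.29,0,0],
    [0.12,0.38,0,0],
    [0.15,0.48,0,0]
  ]
}}

```text
time_s: 9.13
ee_pos: [0.5637, -0.1682, 0.1398]
orientation: [-90.0, -0.0, -9.2]
wrist_force: [-3.2, 3.1, 5.4]
finger_gap: -0.0
```

Request:
{"method": "send_rows", "body": {
  "rows": [
    [0.03,0.1,0,0],
    [0.06,0.19,0,0],
    [0.09,0.29,0,0],
    [0.12,0.38,0,0],
    [0.12,0.38,0,0]
  ]
}}

```text
time_s: 9.55
ee_pos: [0.5648, -0.1689, 0.1345]
orientation: [-90.0, 0.0, -9.2]
wrist_force: [0.2, 0.0, -0.3]
finger_gap: 0.0001
```

Force gone: it snapped. Confirm with a slight further approach, then lift and look.

Request:
{"method": "send_rows", "body": {
  "rows": [
    [0.03,0.1,0,0],
    [0.06,0.19,0,0],
    [0.09,0.29,0,0]
  ]
}}

```text
time_s: 9.8
ee_pos: [0.5659, -0.1691, 0.132]
orientation: [-90.0, 0.0, -9.2]
wrist_force: [-0.7, 0.3, 2.4]
finger_gap: 0.0
```

Request:
{"method": "send_rows", "body": {
  "rows": [
    [-0.3,-1,0,0],
    [-0.9,-2.8,0,0],
    [-1.6,-5,0,0],
    [-2,-6.5,0,0],
    [-2,-6.5,0,0],
    [-2,-6.5,0,0]
  ]
}}

```text
time_s: 10.3
ee_pos: [0.5466, -0.1662, 0.1985]
orientation: [-90.0, -0.1, -9.2]
wrist_force: [0.0, -0.1, 0.5]
finger_gap: -0.0001
```

```bash
python3 - <<'E'
from h import *
s=cam('scene');o=r.observe();print(o['ee_pos'],o['wrist_force'])
a=cv2.resize(s['frame'][120:220,190:320],(780,600),interpolation=cv2.INTER_CUBIC)
cv2.imwrite('pics/s6.png',cv2.cvtColor(a,cv2.COLOR_RGB2BGR))
E
```

```text
[ 0.54619174 -0.16590883  0.19714092] [ 0.31849706  0.23105988 -0.16329424]
```

View pics/s6.png

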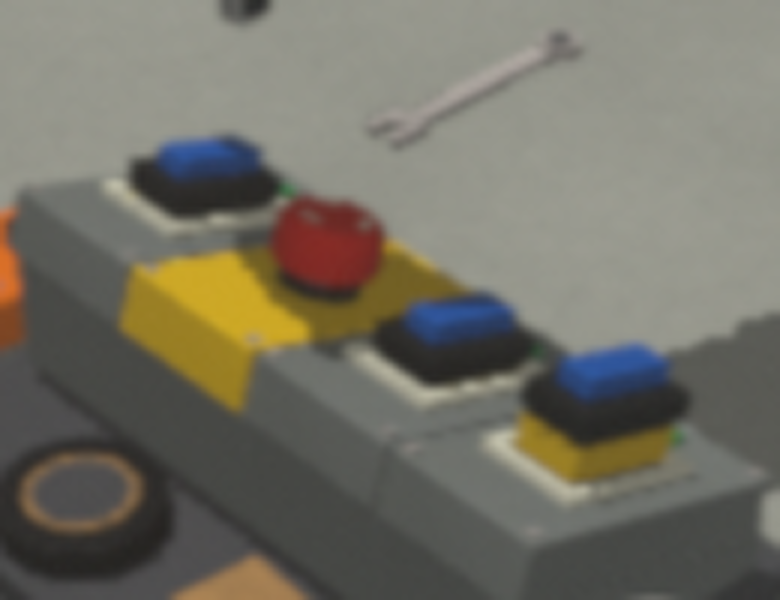

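Request:
{"method": "send_rows", "body": {
  "rows": [
    [0,0,2,0],
    [0,0,5.5,0],
    [0,0,9.5,0],
    [0,0,13.5,0],
    [0,0,17.5,0],
    [0,0,21.5,0],
    [0,0,25,0],
    [0,0,27.5,0],
    [0,0,28.8,0],
    [0,0,28.8,0],
    [0,0,28.8,0],
    [0.31,0.95,28.8,0],
    [0.62,1.9,28.8,0],
    [0.77,2.38,28.8,0],
    [0.77,2.38,28.8,0],
    [0.77,2.38,28.8,0]
  ]
}}

```text
time_s: 11.68
ee_pos: [0.5995, 0.1165, 0.1725]
orientation: [-90.0, 0.1, -9.3]
wrist_force: [-0.2, -0.3, -0.5]
finger_gap: 0.0001
```

```bash
python3 - <<'E'
from h import *
w=cam('wrist','w7');o=r.observe();print(o['ee_pos'],o['wrist_force'])
E
```

```text
[0.5997162  0.11672873 0.17313196] [ 0.2084404  -0.62632401  0.48952863]
```

View pics/w7.png

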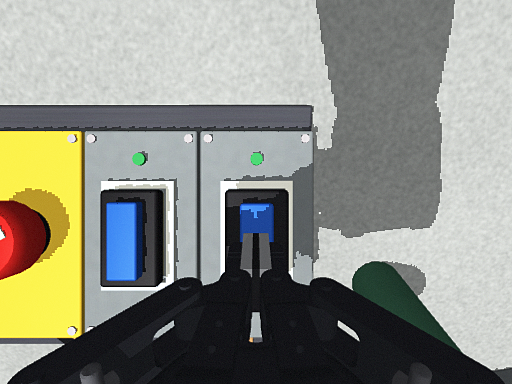

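Request:
{"method": "send_rows", "body": {
  "rows": [
    [0.12,0.38,0,0],
    [0.25,0.76,0,0],
    [0.37,1.14,0,0],
    [0.49,1.52,0,0],
    [0.56,1.71,0,0],
    [0.62,1.9,0,0],
    [0.65,2,0,0],
    [0.68,2.09,0,0],
    [0.71,2.19,0,0]
  ]
}}

```text
time_s: 12.48
ee_pos: [0.6069, 0.1161, 0.1515]
orientation: [-90.0, -0.0, -9.2]
wrist_force: [-0.2, 0.7, -0.1]
finger_gap: 0.0001
```

Request:
{"method": "send_rows", "body": {
  "rows": [
    [0.03,0.1,0,0],
    [0.06,0.19,0,0],
    [0.09,0.29,0,0],
    [0.12,0.38,0,0],
    [0.15,0.48,0,0]
  ]
}}

```text
time_s: 12.9
ee_pos: [0.6084, 0.116, 0.147]
orientation: [-90.0, -0.0, -9.2]
wrist_force: [-2.5, 0.6, 6.6]
finger_gap: -0.0002
```

Request:
{"method": "send_rows", "body": {
  "rows": [
    [0.03,0.1,0,0],
    [0.06,0.19,0,0],
    [0.09,0.29,0,0],
    [0.12,0.38,0,0],
    [0.15,0.48,0,0]
  ]
}}

```text
time_s: 13.32
ee_pos: [0.6097, 0.1161, 0.1436]
orientation: [-90.0, -0.0, -9.2]
wrist_force: [-7.6, 2.5, 13.3]
finger_gap: 0.0003
```

Request:
{"method": "send_rows", "body": {
  "rows": [
    [0.03,0.1,0,0],
    [0.06,0.19,0,0],
    [0.09,0.29,0,0],
    [0.12,0.38,0,0],
    [0.15,0.48,0,0]
  ]
}}

```text
time_s: 13.73
ee_pos: [0.6114, 0.1155, 0.1371]
orientation: [-90.0, -0.0, -9.2]
wrist_force: [0.1, 0.1, -0.4]
finger_gap: -0.0002
```

Request:
{"method": "send_rows", "body": {
  "rows": [
    [0.03,0.1,0,0],
    [0.06,0.19,0,0],
    [0.09,0.29,0,0],
    [0.12,0.38,0,0]
  ]
}}

```text
time_s: 14.07
ee_pos: [0.6124, 0.1151, 0.1329]
orientation: [-90.0, 0.0, -9.2]
wrist_force: [-0.9, 0.6, -0.8]
finger_gap: -0.0
```

Request:
{"method": "send_rows", "body": {
  "rows": [
    [-0.3,-1,0,0],
    [-0.9,-2.8,0,0],
    [-1.6,-5,0,0],
    [-2,-6.5,0,0],
    [-2,-6.5,0,0],
    [-2,-6.5,0,0]
  ]
}}

```text
time_s: 14.57
ee_pos: [0.5933, 0.1185, 0.1997]
orientation: [-90.0, -0.1, -9.2]
wrist_force: [-0.7, 0.0, -0.7]
finger_gap: 0.0001
```

```bash
python3 - <<'E'
from h import *
s=cam('scene');w=cam('wrist');o=r.observe();print(o['ee_pos'],o['wrist_force'],o['q'])
a=cv2.resize(s['frame'][120:220,190:320],(520,400),interpolation=cv2.INTER_CUBIC)
cv2.imwrite('pics/s8.png',cv2.cvtColor(a,cv2.COLOR_RGB2BGR))
E
```

```text
[0.59247149 0.11833474 0.19742945] [ 0.33706985  0.10821063 -0.29688809] [-1.09326961e+00  6.53914884e+00  3.60094979e+00  8.71110152e+01
  3.21967552e-03  8.12395205e+00]
```

View pics/s8.png

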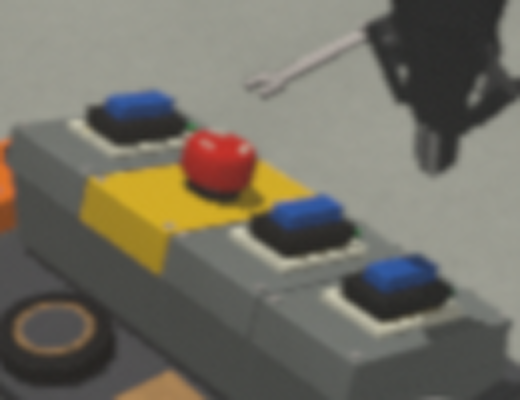

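```bash
python3 - <<'E'
from h import *
s=cam('scene','sc9');w=cam('wrist','w9');t=cam('top','t9');o=r.observe();p=o['ee_pos'];print(p)
for d in(-.01,0,.014): print(d,[np.round(proj(c,p-[0,0,d]),1) for c in(s,t,w)])
print([ (b[0],b[1]) for b in blobs(w['frame'],'red')+blobs(w['frame'],'blue')])
a=cv2.resize(s['frame'][120:220,190:320],(780,600),interpolation=cv2.INTER_CUBIC);cv2.imwrite('pics/s9.png',cv2.cvtColor(a,cv2.COLOR_RGB2BGR))
a=cv2.resize(t['frame'][160:260,205:355],(800,533),interpolation=cv2.INTER_CUBIC);cv2.imwrite('pics/t9.png',cv2.cvtColor(a,cv2.COLOR_RGB2BGR))
E
```

```text
[0.59226814 0.11831812 0.1969964 ]
-0.01 [array([298.3, 162.3]), array([224.5, 217.5]), array([255.1, 247. ])]
0 [array([298.1, 165.3]), array([224.8, 217.7]), array([255.1, 238.5])]
0.014 [array([297.8, 169.5]), array([225.3, 217.9]), array([255.1, 228.1])]
[(array([   0,  199,   66,   72, 3777], dtype=int32), array([ 29.7, 232.9])), (array([ 22, 135,  74,   1,  74], dtype=int32), array([ 58.5, 135. ])), (array([ 122,  200,   32,   70, 2222], dtype=int32), array([137.4, 234.3])), (array([242, 200,  28,  42, 942], dtype=int32), array([255.5, 216.6]))]
```

View pics/s9.png

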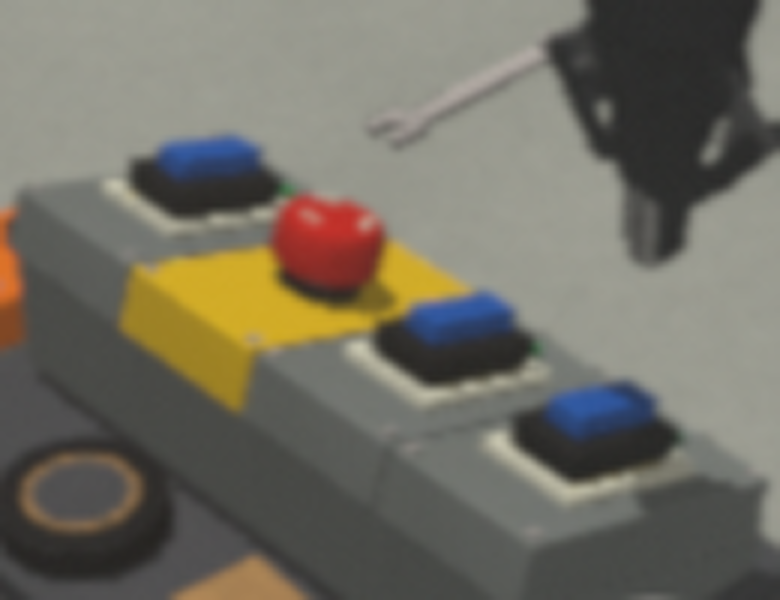

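View pics/t9.png

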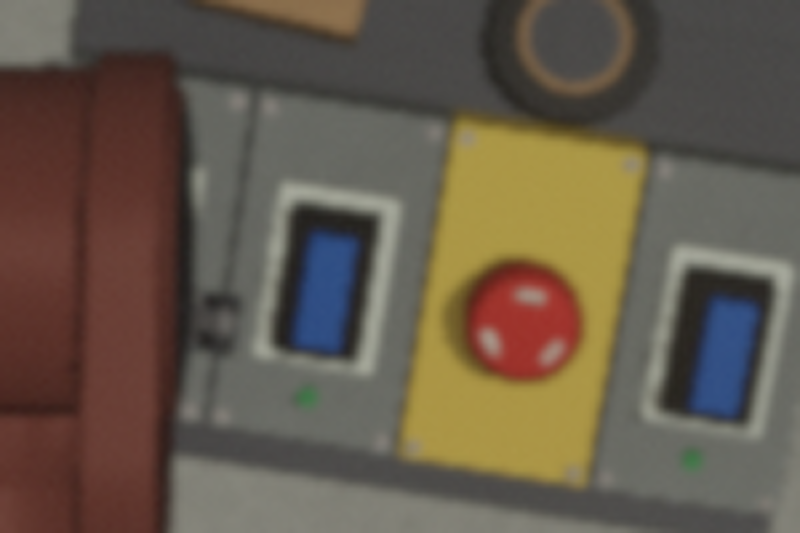

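View pics/w9.png

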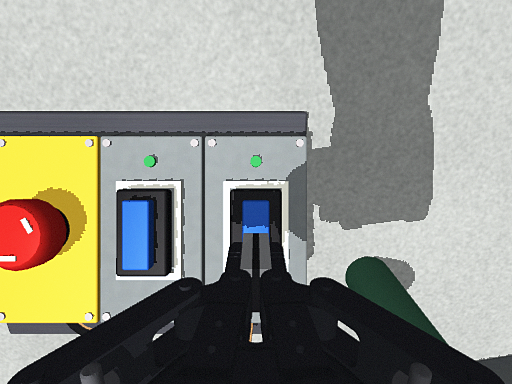

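Request:
{"method": "send_rows", "body": {
  "rows": [
    [0.3,-0.3,-2,0],
    [0.8,-0.3,-5,0],
    [1.4,-0.3,-9,0],
    [2,-0.3,-13,0],
    [2.6,-0.3,-16.5,0],
    [3,-0.3,-18.5,0],
    [3.1,-0.3,-19.1,0],
    [3.1,-0.3,-19.1,0],
    [3.1,-0.3,-19.1,0],
    [3.1,-0.3,-19.1,0]
  ],
  "gripper": -1
}}

```text
time_s: 15.65
ee_pos: [0.5927, -0.0738, 0.201]
orientation: [-90.0, 0.0, -9.1]
wrist_force: [-0.1, 0.1, -0.6]
finger_gap: 0.0855
```

```bash
python3 - <<'E'
from h import *
s=cam('scene','sc10');w=cam('wrist','w10');o=r.observe();p=o['ee_pos'];print(p,o['finger_gap'])
M=Rt()
for c,nm in((s,'s'),(w,'w')):
  for g in(-.0425,.0425): print(nm,g,[np.round(proj(c,p+M@[0,d,g]),1).tolist() for d in(-.013,0,.014)])
print([(b[0],b[1]) for b in blobs(w['frame'],'red')])
b=blobs(w['frame'],'red')[0][0];u,v=b[0]+b[2]/2,b[1]+b[3]/2
print(u,v,[plane(w,u,v,z).round(4).tolist() for z in(.12,.125,.13)])
a=cv2.resize(s['frame'][100:200,190:320],(780,600),interpolation=cv2.INTER_CUBIC);cv2.imwrite('pics/s10.png',cv2.cvtColor(a,cv2.COLOR_RGB2BGR))
E
```

```text
[ 0.59274608 -0.07372817  0.20113572] 0.08533927545175159
s -0.0425 [[234.2, 131.0], [234.4, 134.8], [234.5, 138.8]]
s 0.0425 [[253.5, 142.5], [253.5, 146.3], [253.5, 150.4]]
w -0.0425 [[175.5, 250.0], [181.4, 238.6], [186.9, 228.2]]
w 0.0425 [[334.5, 250.1], [328.7, 238.7], [323.3, 228.2]]
[(array([ 216,  160,   73,   73, 3873], dtype=int32), array([252.1, 196. ]))]
252.5 196.5 [[0.5947, -0.0763, 0.12], [0.593, -0.076, 0.125], [0.5913, -0.0757, 0.13]]
```

View pics/s10.png

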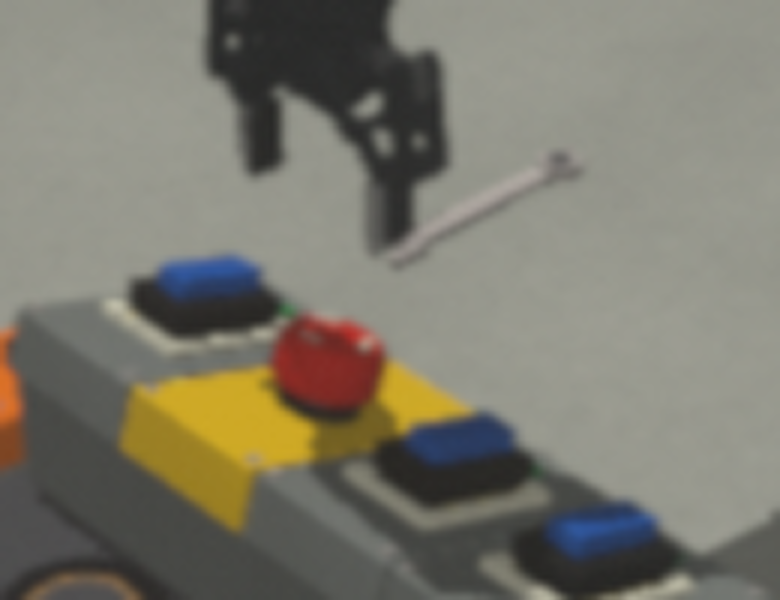

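View pics/w10.png

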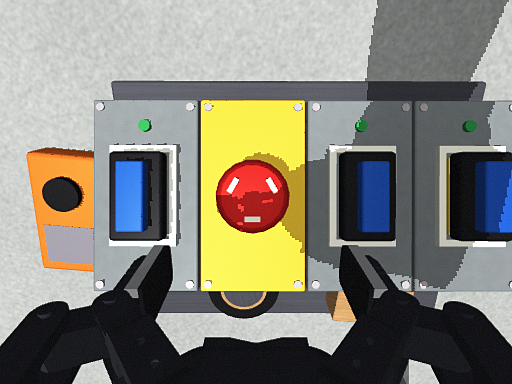

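Request:
{"method": "send_rows", "body": {
  "rows": [
    [0,0,-0.2,-0.12],
    [0,0,-0.2,-0.24],
    [0,0.5,-0.2,-0.36],
    [0,1,-0.2,-0.48],
    [0,2,-0.2,-0.6],
    [0,3,-0.2,-0.72],
    [0,4,-0.2,-0.84],
    [0,5,-0.2,-0.85],
    [0,6,-0.2,-0.85],
    [0,6,-0.2,-0.85],
    [0,6,-0.2,-0.85]
  ]
}}

```text
time_s: 16.67
ee_pos: [0.592, -0.0766, 0.1406]
orientation: [-89.9, 0.0, 39.4]
wrist_force: [1.0, 0.2, 0.5]
finger_gap: 0.0855
```

```bash
python3 - <<'E'
from h import *
s=cam('scene');w=cam('wrist','w11');o=r.observe();print(o['ee_pos'],o['orientation'],o['wrist_force'],o['q'].round(1))
a=cv2.resize(s['frame'][110:210,190:320],(780,600),interpolation=cv2.INTER_CUBIC);cv2.imwrite('pics/s11.png',cv2.cvtColor(a,cv2.COLOR_RGB2BGR))
E
```

```text
[ 0.59264505 -0.07703034  0.14179617] [-9.00317133e+01 -2.36843307e-02  3.94018746e+01] [-0.3644717  -0.00801381  0.05318273] [-19.9   5.5  -3.3  81.2   0.  -59.3]
```

View pics/s11.png

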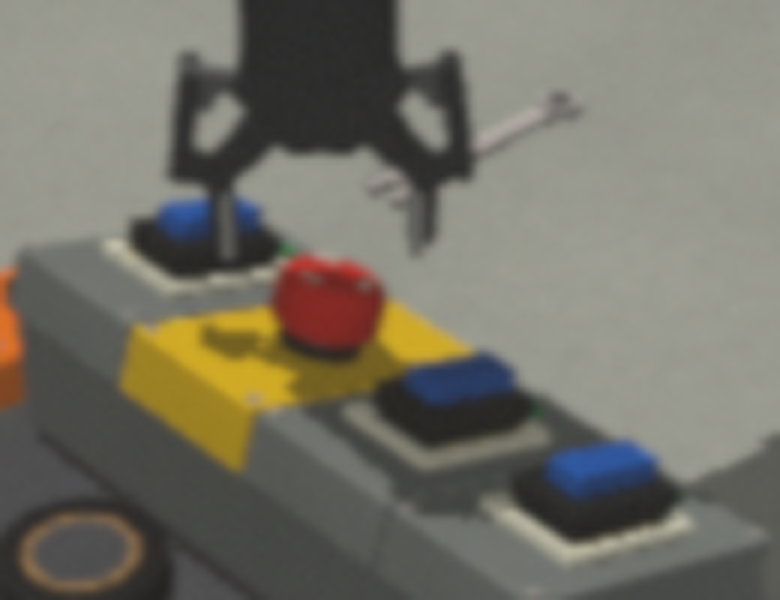

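View pics/w11.png

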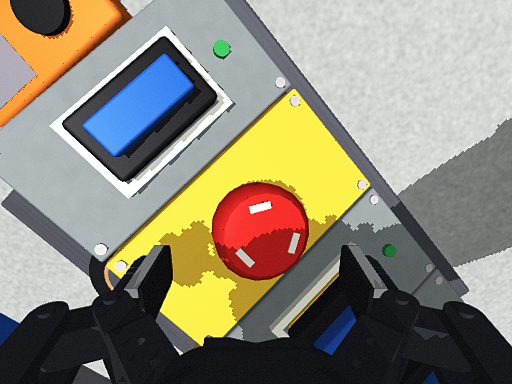

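Request:
{"method": "send_rows", "body": {
  "rows": [
    [0,0.6,0,0],
    [0,1.4,0,0],
    [0,2.2,0,0],
    [0,2.7,0,0],
    [0,2.9,0,0],
    [0,2.9,0,0]
  ]
}}

```text
time_s: 17.27
ee_pos: [0.5919, -0.0769, 0.1112]
orientation: [-89.9, 0.0, 39.5]
wrist_force: [0.2, -0.1, 0.4]
finger_gap: 0.0851
```

Request:
{"method": "send_rows", "body": {
  "rows": [
    [0,0,0,0],
    [0,0,0,0],
    [0,0,0,0],
    [0,0,0,0],
    [0,0,0,0],
    [0,0,0,0]
  ],
  "gripper": 1,
  "grip_force": 30
}}

```text
time_s: 17.77
ee_pos: [0.5913, -0.0753, 0.1132]
orientation: [-89.8, -0.0, 39.5]
wrist_force: [-9.7, 8.3, 11.3]
finger_gap: 0.0578
```

```bash
python3 - <<'E'
from h import *
s=cam('scene');w=cam('wrist','w12');o=r.observe();print(o['ee_pos'],o['finger_gap'],o['wrist_force'],o['wrist_torque'])
a=cv2.resize(s['frame'][110:210,190:320],(780,600),interpolation=cv2.INTER_CUBIC);cv2.imwrite('pics/s12.png',cv2.cvtColor(a,cv2.COLOR_RGB2BGR))
E
```

```text
[ 0.59125272 -0.07528936  0.11322158] 0.05778906516759837 [-9.27006137  8.89955073 11.59820291] [ 1.90127717  2.06058828 -0.06534436]
```

View pics/s12.png

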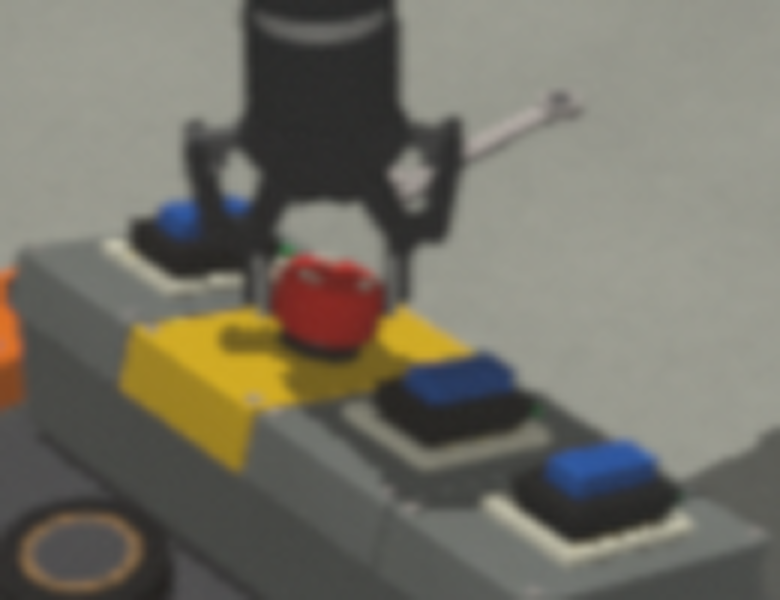

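View pics/w12.png

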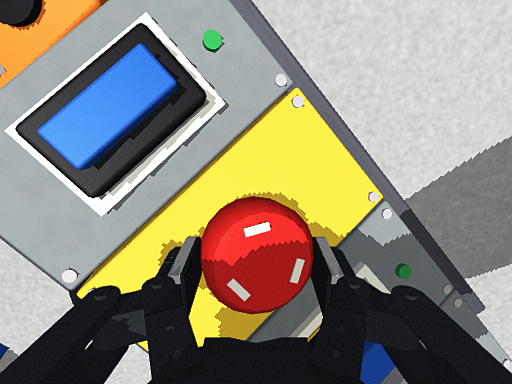

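Request:
{"method": "send_rows", "body": {
  "rows": [
    [0,-0.1,0,0.08],
    [0,-0.1,0,0.16],
    [0,-0.1,0,0.25],
    [0,-0.1,0,0.34],
    [0,-0.1,0,0.43],
    [0,-0.1,0,0.52],
    [0,-0.1,0,0.61],
    [0,-0.1,0,0.7],
    [0,-0.1,0,0.8],
    [0,-0.1,0,0.85]
  ]
}}

```text
time_s: 18.7
ee_pos: [0.5924, -0.075, 0.1138]
orientation: [-89.8, 0.0, -9.4]
wrist_force: [-1.2, 8.8, 1.1]
finger_gap: 0.0563
```

```bash
python3 - <<'E'
from h import *
w=cam('wrist','w13');o=r.observe();print(o['ee_pos'],o['orientation'],o['finger_gap'],o['wrist_force'],o['wrist_torque'])
E
```

```text
[ 0.59246567 -0.07516087  0.11378433] [-8.97878586e+01 -2.27541343e-03 -9.52588511e+00] 0.05700899556934369 [-1.1203334   7.59469676  3.94300737] [2.36457776 0.19680901 0.22818726]
```

View pics/w13.png

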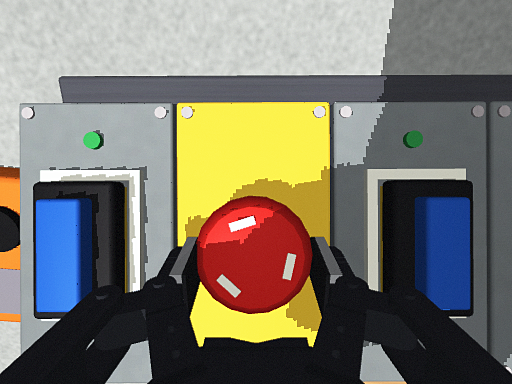

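Request:
{"method": "send_rows", "body": {
  "rows": [
    [0,0,0,0.08],
    [0,0,0,0.16],
    [0,0,0,0.25],
    [0,0,0,0.34],
    [0,0,0,0.43],
    [0,0,0,0.52],
    [0,0,0,0.61],
    [0,0,0,0.7],
    [0,0,0,0.8],
    [0,0,0,0.85]
  ],
  "grip_force": 40
}}

```text
time_s: 19.58
ee_pos: [0.5939, -0.0766, 0.1156]
orientation: [-89.8, -0.1, -58.2]
wrist_force: [-4.0, 0.8, 10.3]
finger_gap: 0.0562
```

```bash
python3 - <<'E'
from h import *
w=cam('wrist','w14');o=r.observe();print(o['ee_pos'],o['orientation'],o['finger_gap'],o['wrist_force'],o['wrist_torque'])
E
```

```text
[ 0.59361853 -0.07671338  0.11571486] [-8.97917611e+01 -6.86917949e-02 -5.82608754e+01] 0.05642275369876427 [-6.09394975  2.0018857  12.52072724] [ 1.60535248 -0.62626875  0.54350209]
```

View pics/w14.png

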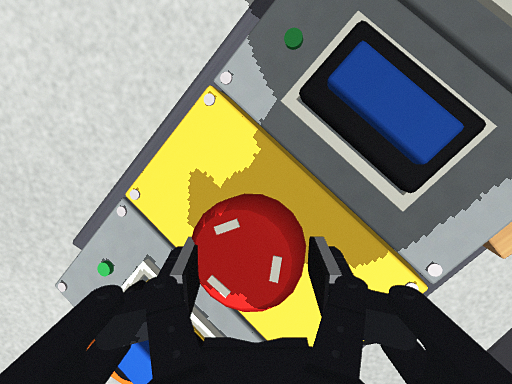

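Request:
{"method": "send_rows", "body": {
  "rows": [
    [0,0,0,0],
    [0,0,0,0],
    [0,0,0,0],
    [0,0,0,0],
    [0,0,0,-0.1],
    [0,0,0,-0.22],
    [0,0,0,-0.34],
    [0,0,0,-0.46],
    [0,0,0,-0.58],
    [0,0,0,-0.7],
    [0,0,0,-0.82],
    [0,0,0,-0.94],
    [0,0,0,-1.06],
    [0,0,0,-1.18],
    [0,0,0,-1.3],
    [0,0,0,-1.42],
    [0,0,0,-1.54],
    [0,0,0,-1.6],
    [0,0,0,-1.6]
  ],
  "gripper": -1
}}

```text
time_s: 21.22
ee_pos: [0.5926, -0.077, 0.1133]
orientation: [-90.0, -0.0, 33.9]
wrist_force: [0.6, 0.5, -0.1]
finger_gap: 0.0855
```

Request:
{"method": "send_rows", "body": {
  "rows": [
    [0,0,0,0],
    [0,0,0,0],
    [0,0,0,0],
    [0,0,0,0],
    [0,0,0,0],
    [0,0,0,0]
  ],
  "gripper": 1,
  "grip_force": 40
}}

```text
time_s: 21.72
ee_pos: [0.5912, -0.0746, 0.1121]
orientation: [-89.7, -0.0, 33.7]
wrist_force: [-2.5, 10.4, -3.4]
finger_gap: 0.0573
```

Request:
{"method": "send_rows", "body": {
  "rows": [
    [0,0,0,0.08],
    [0,0,0,0.16],
    [0,0,0,0.25],
    [0,0,0,0.34],
    [0,0,0,0.43],
    [0,0,0,0.52],
    [0,0,0,0.61],
    [0,0,0,0.7],
    [0,0,0,0.8],
    [0,0,0,0.85]
  ]
}}

```text
time_s: 22.55
ee_pos: [0.5919, -0.0746, 0.1127]
orientation: [-89.7, 0.1, -15.3]
wrist_force: [-1.0, 5.6, 0.0]
finger_gap: 0.0565
```

```bash
python3 - <<'E'
from h import *
w=cam('wrist','w15');o=r.observe();print(o['ee_pos'],o['orientation'],o['finger_gap'],o['wrist_force'],o['wrist_torque'])
E
```

```text
[ 0.59195169 -0.07472454  0.11267304] [-89.7483992    0.11258014 -15.35898485] 0.05645708868546907 [-2.28538391  7.9242661  -0.33510971] [ 2.72933507 -0.11128891  0.3370976 ]
```

View pics/w15.png

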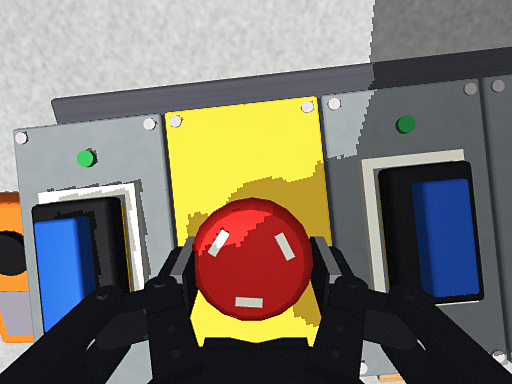

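Request:
{"method": "send_rows", "body": {
  "rows": [
    [0,0,0,0.08],
    [0,0,0,0.16],
    [0,0,0,0.24],
    [0,0,0,0.3],
    [0,0,0,0.3]
  ]
}}

```text
time_s: 23.02
ee_pos: [0.5923, -0.0752, 0.1135]
orientation: [-89.8, 0.1, -32.3]
wrist_force: [-3.9, 6.0, 3.8]
finger_gap: 0.0567
```

```bash
python3 - <<'E'
from h import *
s=cam('scene');w=cam('wrist','w16');o=r.observe();print(o['ee_pos'],o['orientation'],o['finger_gap'],o['wrist_force'],o['wrist_torque'])
a=cv2.resize(s['frame'][110:210,190:320],(520,400),interpolation=cv2.INTER_CUBIC);cv2.imwrite('pics/s16.png',cv2.cvtColor(a,cv2.COLOR_RGB2BGR))
E
```

```text
[ 0.59228193 -0.07521267  0.11351876] [-89.80604995   0.10413483 -32.14598235] 0.05635107976075747 [-2.92518416  6.04390193  4.94544017] [ 2.57026194 -0.02445252  0.74324048]
```

View pics/w16.png

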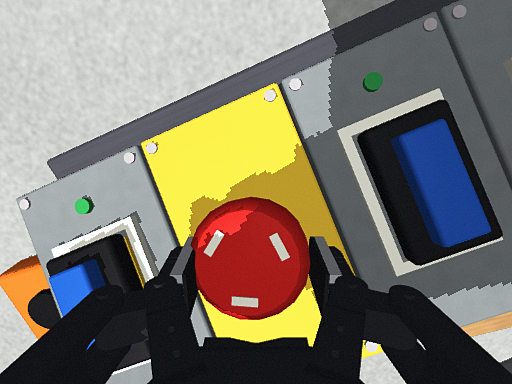

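View pics/s16.png

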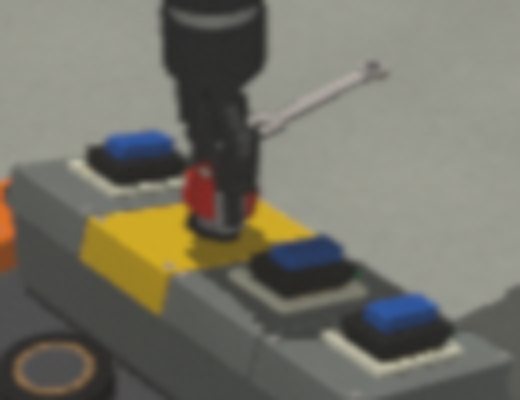

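Request:
{"method": "send_rows", "body": {
  "rows": [
    [0,0,0,0],
    [0,0,0,0],
    [0,0,0,0],
    [0,0,0,0],
    [0,0,0,0],
    [0,0,0,0],
    [0,-1,0,0],
    [0,-3,0,0],
    [0,-6,0,0],
    [0,-9,0,0],
    [0,-12,0,0],
    [0,-13,0,0],
    [0,-13,0,0],
    [0,-13,0,0]
  ],
  "gripper": -1
}}

```text
time_s: 24.28
ee_pos: [0.5927, -0.0773, 0.2436]
orientation: [-90.0, -0.1, -32.1]
wrist_force: [0.7, -0.2, -1.0]
finger_gap: 0.0855
```

```bash
python3 - <<'E'
from h import *
s=cam('scene','sc17');w=cam('wrist','w17');o=r.observe();print(o['time_s'],o['ee_pos'],o['wrist_force'])
print([b for b in blobs(s['frame'],'red',100) if b[0][4]<250],[b for b in blobs(s['frame'],'blue',50) if b[0][4]<120])
a=cv2.resize(s['frame'][110:270,150:340],(712,600),interpolation=cv2.INTER_CUBIC);cv2.imwrite('pics/s17.png',cv2.cvtColor(a,cv2.COLOR_RGB2BGR))
E
```

```text
24.3833 [ 0.59185362 -0.0769184   0.24166231] [ 0.01288606 -0.89953579  0.01061128]
[(array([257,  53,  32,  13, 241], dtype=int32), array([272. ,  58.6])), (array([237, 151,  17,  14, 163], dtype=int32), array([244.5, 157.5])), (array([352, 175,  23,  16, 139], dtype=int32), array([362.8, 182.2]))] [(array([217, 143,  15,   6,  71], dtype=int32), array([223.9, 145.9])), (array([258, 170,  17,   7,  71], dtype=int32), array([266.1, 173.3])), (array([281, 185,  17,   8,  95], dtype=int32), array([289.1, 188.2]))]
```

View pics/s17.png

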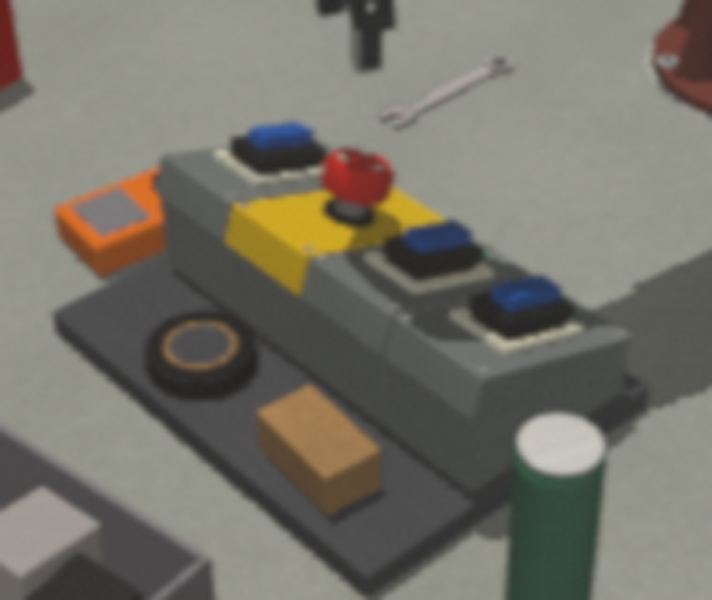

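View pics/w17.png

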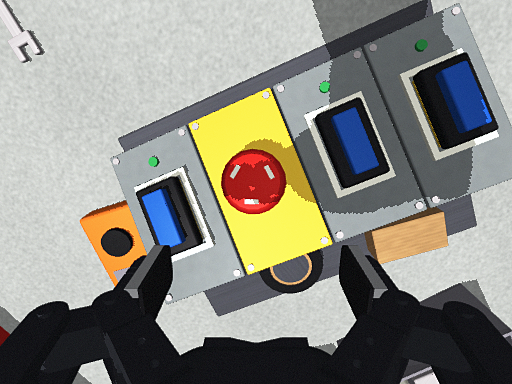

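```bash
python3 - <<'E'
import cv2,numpy as np
w=cv2.imread('pics/w17.png');s=cv2.imread('pics/sc17.png')
f=lambda im,x,y:cv2.resize(im[y:y+120,x:x+120],(400,400),interpolation=cv2.INTER_CUBIC)
cv2.imwrite('pics/z17.png',np.hstack([f(w,392,40),f(w,290,85)]))
cv2.imwrite('pics/z17s.png',cv2.resize(s[125:215,205:315],(800,600),interpolation=cv2.INTER_CUBIC))
E
```

```text
(no output)
```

View pics/z17.png

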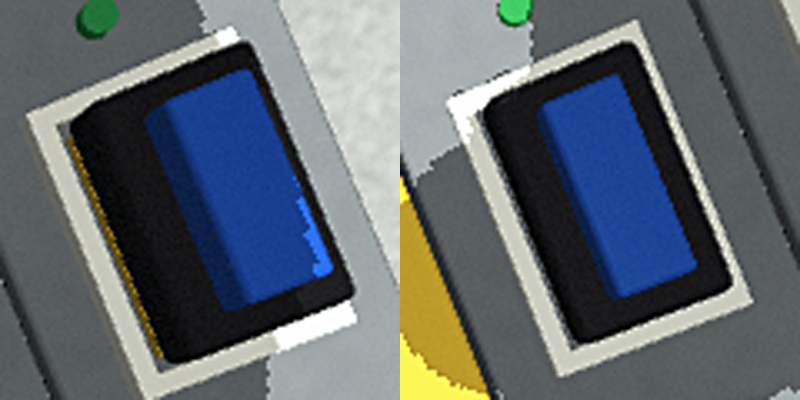

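View pics/z17s.png

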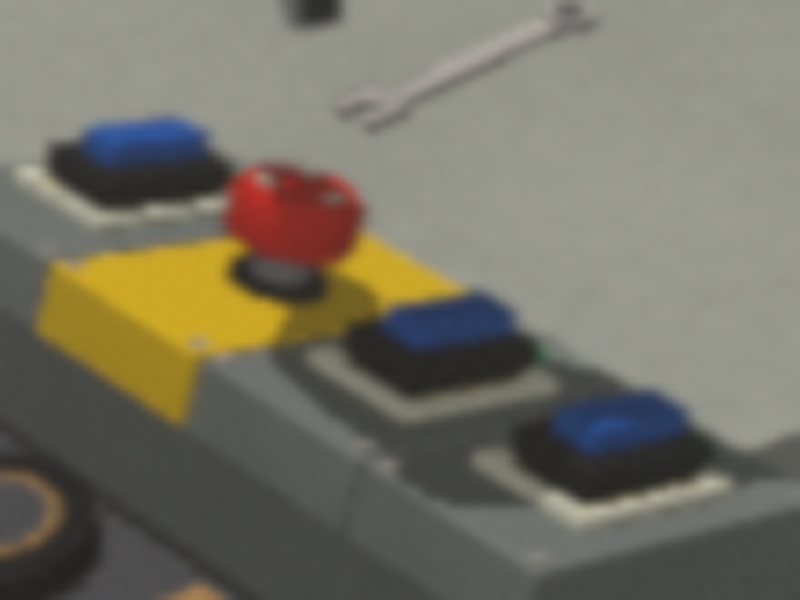

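```bash
python3 - <<'E'
from h import *
s=cam('scene');t=cam('top','t18')
H=np.array([.6032,.0195,.134]);h=np.array(proj(s,H))
print('pred L',np.array(proj(s,H+.096*ey))-h,'R',np.array(proj(s,H-.192*ey))-h,'per 5mm out',np.array(proj(s,H+.005*n))-h)
B=[b[1] for b in blobs(s['frame'],'blue',50) if b[0][4]<120 and 130<b[1][1]<200];print('meas L',B[2]-B[1],'R',B[0]-B[1])
d=cv2.absdiff(cv2.imread('pics/sc17.png'),cv2.imread('pics/scene0.png')).max(2)>40
for nm,(x0,y0,x1,y1) in dict(tape=(185,190,222,218),carton=(215,210,255,248),spray=(284,220,313,285),meter=(163,155,193,182)).items(): print(nm,d[y0:y1,x0:x1].sum())
workorder.close_job();print(r.observe()['time_s'])
E
```

```text
pred L [23.68587744 15.17767556] R [-41.75515231 -26.75628784] per 5mm out [ 0.41480634 -1.53493775]
meas L [22.8 14.9] R [-42.3 -27.4]
tape 0
carton 0
spray 0
meter 0
the job is handed in; nothing more can be done
the job is handed in; nothing more can be done
```

I did the job in the order asked: pressed the stop until it latched, pushed both popped carriers home, then turned the knob clockwise in two grips until it sprang up. It was handed in with about 24.4 s on the robot's clock, and the open gripper was well clear of everything.

**Stop button:** pushing it took about 7 N until it snapped over, and a picture showed it latched before I touched any carrier. At the end it was back up, with its stalk visible. The red mushroom sat at row 157.5 in the scene picture, against 156.9 at the start and 160.5 when latched. I estimate the knob turned about 2.3 to 2.4 rad.

**Carriers:** the highest push I read was about 16 N, well under the 45 N crack limit, and the force dropped away as each one snapped in. Their final positions in the scene picture match fully home to within about 1 pixel, where 1.5 pixels is 5 mm out. A thin yellow line shows at the edge of the left carrier in the slanted wrist view. The carrier that was home from the start shows the same line at that angle, so I took it as normal.

**Surroundings:** the carton, tape roll, spray can and multimeter showed no change between the first and last scene pictures.

**Disagreement:** every contact came roughly 20 mm lower than the stated sizes predicted. The pictures put the shut fingertips near the TCP, not 14 mm ahead of it, and the panel about 6 mm lower than stated. I went by force and pictures instead.

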